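# Seat a cast bar on the bow gauge and hold it down for the reading

### The job

Check the small sand-coloured cast bar lying on the bench in front of the stone slabs for bow: lift it, lower it wide face up onto the bow gauge, between the six locating pins, and press it down against the sprung dial plunger until it sits fully home on both steel seats. Finish while still gripping the bar and holding it down on the seats with a light, steady push, so that the dial can be read. Leave the mixing cup, the cream block and the chip brush where they are.

Things in the scene. Friction and masses are not known exactly. Their poses are not given: they have to be found in the camera images.
- cast_bar: Small sand-coloured cast bar, loose, about 0.12 kg, lying on the bench wide face up. 98 mm long (own y) x 44 mm wide (own x) x 16 mm high. Origin: centre of its underside; z up. Sides and ends lean outward going up: underside 31 x 85 mm, widest (44 x 98 mm) 15 mm above it, so fingers closing along own x bear near the top edges. Either end may point either way on the gauge.
- bow_gauge: Blue bench gauge, fixed. Base 96 (x) x 164 (y) mm, 124 mm high over the pins. Origin: centre of its underside, on the bench; z up. The bar lies along its y over the centre. Six upright steel pins, 7 mm thick with cone tips, 124 mm above the bench, frame the bar with 3 mm play each side: at x +-28.5, y +-41 mm, and at x 0, y +-55.5 mm. Dial between the uprights faces -x.
- seats: The two flat steel seats (hard stop) of the gauge, fixed to it, at y +-33 mm, each 34 x 8 mm. Origin: midway between them at the height of their top faces, 100 mm above the gauge's underside, on the plunger's axis; axes as the gauge's. The bar is home when its origin lies here. Under the seats are saddles 74 mm wide (x), y 28 to 66 mm each side, tops 8 mm below the seats; between them it is open but for the plunger.
- plunger (a joint): Travel (m) of the dial's upright sprung plunger midway between the seats: 0 = up, its brass tip 8 mm above the seats; grows as it is pressed down; 0.008 = tip level with the seats (bar home, red needle straight up). Spring: 4 N at 0, 8 N at 0.008, more than the bar's weight, so a bar let go is lifted off the seats.
- mixing_cup: White mixing cup, loose bystander, 79 mm across, 88 mm high. Origin: centre of its underside.
- cream_wedge: Thick cream cast block, loose bystander, 66 (x) x 130 (y) x 45 mm. Origin: centre of its underside.
- chip_brush: Chip brush, wooden handle, loose bystander lying flat, 44 (x) x 218 (y) x 14 mm. Origin: centre of its underside.
Mind the look-alikes: they are no part of the job. What is shaped like the cast_bar but orange is not meant.

How it is judged:
On the way:
1. the bar is lifted clear of the bench in the fingers, not touching the gauge (height (world z) of cast_bar above 0.05 m and contact force between the fingers and cast_bar above 2 N and contact force between cast_bar and bow_gauge below 0.1 N), for 0.2 s.
At the end, for the whole second after the job is handed in: Fingers grip the bar (over 2 N); bar origin within 1.5 mm above the seats and 6 mm sideways of their centre, along the gauge within 0.06 rad, level and wide face up within 0.015 rad, at rest; plunger pressed over 6.5 mm; bar bears on the seats with 1 to 35 N (value of joint plunger above 0.0065 m and z of cast_bar in the frame of seats below 0.0015 m and horizontal distance between cast_bar and seats below 0.006 m and angle between the y axis of cast_bar and the y axis of bow_gauge, either way round below 0.06 rad and angle between cast_bar's own z axis and vertical below 0.015 rad and contact force between cast_bar and seats between 1 and 35 N and contact force between the fingers and cast_bar above 2 N and linear speed of cast_bar below 0.01 m/s); the arm keeps its last pose, push and grip.
It fails at once if the mixing cup, the cream block or the brush is moved by more than 20 mm (distance of any of mixing_cup, cream_wedge, chip_brush from where it was at the start of the episode above 0.02 m).
It fails at once if the bar is rammed onto the gauge with more than 80 N (contact force between cast_bar and bow_gauge above 80 N).
It also fails if it takes over 48 s, if anything falls off the work surface, if the arm or the gripper's body presses on something with over 40 N, if the wrist force passes 120 N, or if a joint passes its speed limit or range.

### The arm

A 6-joint arm with a two-finger parallel gripper is mounted at the origin on a cart in front of the work surface, level with it; the furniture and walls round the work are solid. World frame = base frame: x ahead of the robot, y to its left, z up, the work surface at z = 0. Lengths are in m, angles in rad, forces in N, time in s.
With the tool pointing down it reaches from about 0.275 to 0.825 m from the base axis. Payload 4.9 kg.
Tool frame: the origin (TCP) lies midway between the tips of the shut fingers; the grasp point (between the pads) lies 19 mm behind it; z points along the fingers, x is the direction in which the jaws open and shut, and the axes are right-handed (so a half turn about z gives the same grasp; the last joint's range is limited). The gripper opens to 85 mm and grips with 20 to 120 N. Pads are 22 mm wide; open, the fingers measure 114 mm over their backs; the gripper's body (76 mm by 85 mm) begins 54 mm behind the grasp point. The pads swing forward as they close: fully open they stand 13 mm farther back than shut.
Start: joints at [-1.266, 0.326, -0.193, 1.052, 0, 1.437], TCP at [0.234, -0.498, 0.231] pointing down, gripper open.
Joint ranges: [-2.65, 2.65], [-0.97, 1.79], [-1.3, 1.35], [-1.93, 2.1], [-1.47, 1.37], [-3.14, 3.14]. Speed limits (rad/s): [2.57, 2.57, 3.14, 3.14, 3.14, 3.14].

### API

Orientations are given as a 3x3 rotation matrix whose columns are the frame's x, y, z axes.
In Python, from bench import r gives the robot as it stands. The module is installed in compiled form; this text tells all that it offers.
- The arm moves only by the tool carry_out, never from a script. Its argument "moves" is one flat list of numbers, 5 for each row, row after row: the shift along the world's x, y, z normalised to -1 to 1, where 1 is 0.8 m, then the turn about the world's z normalised to -1 to 1, where 1 is 180 degrees, then the opening, from 0 (shut) to 1 (fully open). A call has 1 to 12 rows; each row shifts and turns the commanded pose from where the row before left it; what a row does not reach is not made up. A row lasts 1/10 s, in which the tool goes at most 50 mm and 8.59 degrees, less where a joint would pass 70% of its speed; a pose out of reach is approached as far as the arm can. A call with a number of a shift or a turn outside -1 to 1 is refused whole. A call with a gripper value outside its range is refused whole. The fingers move at their own pace and stop on an object; the grip force is fixed at half the most. Time passes only in rows, so rows that do not move let the fingers close. It gives the time, the measured TCP pose, the force and the opening at its end, in the units of the state.
- r.observe(): the state, without advancing time (a new reading comes with each control period).
- r.read_camera(name): name is "scene" or "top" or "wrist"; returns (picture, depth): 400x640x3 uint8, red, green, blue; 400x640 float32, m along the optical axis (not along the pixel's ray), 0 where there is no reading.
- r.camera_info(name): a dict with "K" (3x3 intrinsics, pixels), "k1" (the pictures are not rectified: a ray, as slopes to the right and down, at radius r is drawn at 1 + k1 r^2 times it, then the intrinsics apply), "rvec" (rotation vector, rad) and "tvec" (3), from world to camera coordinates, as OpenCV has them. Camera axes: x right, y down, z forward; pixel columns grow to the right and rows downward; lengths in m; the calibration is good to about 2 mm. A picture is of the moment at which its call begins: read the wrist's pose just before it. camera_info takes no time and is no camera call; for the wrist camera it gives the pose at the moment of the call.
- r.close_job(): hands the job in, once; it reports no verdict.
The state is a dict: "t": time; "qpos": joint angles; "joint_vel": joint speeds; "joint_torque": joint torques, N m; "eef_pos": TCP position; "tool_rot": TCP orientation; "force": force on the tool from outside, world axes, zero at the start; "ft_torque": the same for the moment, N m; "finger_gap": opening from 0.0 (shut) to 1.0 (fully open).
Only numpy, scipy, OpenCV 4.12 (cv2) and the standard library are available. Lean on these libraries where they do the work, as an engineer would, in place of code of your own. Each camera call takes 0.05 s, during which the arm holds its last target.

## Working session

There is one attempt and no reset: what is moved stays moved. The work goes in short steps, Python scripts to look and compute and a tool call to move; the robot and the scene stay as the last step left them, time stands still between calls to the robot, and variables do not carry over. Pictures are saved under pics/ and viewed, and the job is handed in when it is done.

Besides the shell and the picture viewer there is one more tool, called after "Request:" in YAML: its name, and indented under it one key for each argument. carry_out: Moves the arm, as the interface text tells. Scaled input: -1 to 1 covers 0.8 m each way for a shift and 180 degrees each way for a turn. Its arguments: {"type":"object","properties":{"moves":{"type":"array"}},"required":["moves"]}

```bash
mkdir -p pics; cat > h.py <<'E'
from bench import r
import numpy as np, cv2
def snap(n,tag):
    inf=r.camera_info(n); p,d=r.read_camera(n)
    cv2.imwrite(f'pics/{tag}.png',p[:,:,::-1]); np.savez(f'{tag}.npz',p=p,d=d,K=inf['K'],k1=inf['k1'],rvec=inf['rvec'],tvec=inf['tvec'])
def load(tag): return np.load(f'{tag}.npz')
def rays(z,uv):
    K=z['K'];uv=np.asarray(uv,float).reshape(-1,2)
    dc=np.array([float(z['k1']),0,0,0,0])
    return cv2.undistortPoints(uv.reshape(-1,1,2),K,dc).reshape(-1,2)
def cam(z):
    R=cv2.Rodrigues(np.array(z['rvec'],float))[0]; return R,np.array(z['tvec'],float).reshape(3)
def onplane(z,uv,h):
    R,t=cam(z);c=-R.T@t;n=rays(z,uv);D=np.c_[n,np.ones(len(n))]@R
    s=(h-c[2])/D[:,2]; return c+s[:,None]*D
def bydepth(z,uv):
    R,t=cam(z);uv=np.asarray(uv).reshape(-1,2);n=rays(z,uv);d=z['d'][uv[:,1].astype(int),uv[:,0].astype(int)]
    return (np.c_[n,np.ones(len(n))]*d[:,None]-t)@R
def crop(tag,x0,x1,y0,y1,s,out):
    p=load(tag)['p'][y0:y1,x0:x1,::-1]; cv2.imwrite(f'pics/{out}.png',cv2.resize(p,None,fx=s,fy=s,interpolation=cv2.INTER_CUBIC))
E
python3 - <<'E'
from h import *
print(r.observe())
snap('scene','s0');snap('top','t0')
E
```

```text
{'t': 0.0, 'qpos': array([-1.26621760e+00,  3.26956346e-01, -1.93614271e-01,  1.05199213e+00,
       -8.60234596e-06,  1.43659726e+00]), 'joint_vel': array([-0.00078286, -0.00027314, -0.00139162,  0.00108979,  0.00044411,
        0.00100324]), 'joint_torque': array([-1.24850216e-03, -4.43404698e+01,  2.62437129e+01,  1.55735045e-02,
       -2.04888884e-04, -6.95582685e-06]), 'eef_pos': array([ 0.23348631, -0.49732127,  0.23048352]), 'tool_rot': array([[ 4.24832892e-01, -9.05271630e-01, -5.37938991e-04],
       [-9.05270095e-01, -4.24833171e-01,  1.68253328e-03],
       [-1.75168397e-03, -2.27815395e-04, -9.99998440e-01]]), 'force': array([ 0.37386865, -0.08481138,  0.18725128]), 'ft_torque': array([-0.03921838, -0.01011582,  0.04395685]), 'finger_gap': 0.9982621464930039}
```

View pics/s0.png

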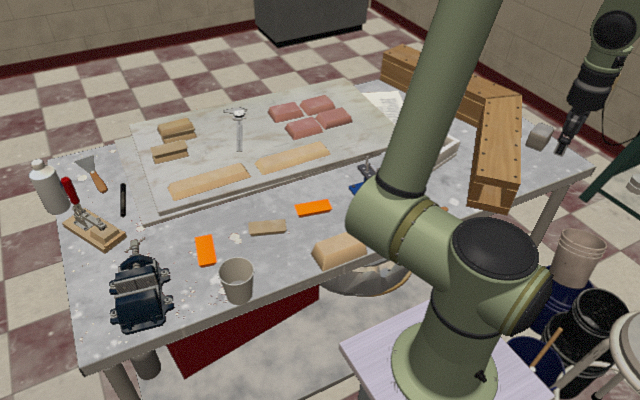

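View pics/t0.png

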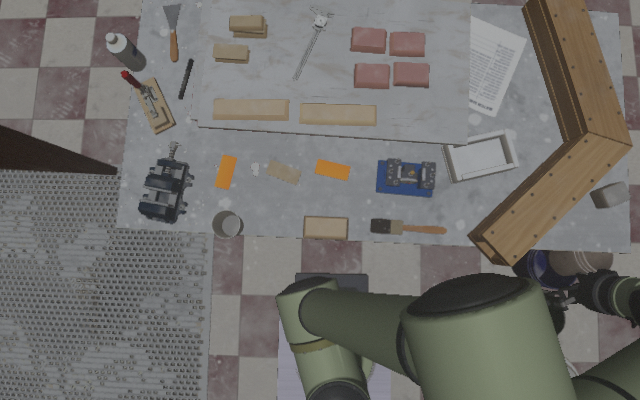

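Candidates in the top picture: orange bars at (226,172) and (333,170); sand bar on the bench at (283,172); blocks on the slab at (232,53), (248,26), (250,110) and (338,113); cream block at (326,228). I choose (283,172), since it is sand-coloured and lies on the bench in front of the slabs. The gauge is at (406,176).

```bash
python3 - <<'E'
from h import *
crop('t0',200,460,130,250,3,'c1')
crop('t0',255,315,150,195,12,'c2')
crop('t0',365,445,145,205,9,'c3')
z=load('t0')
print(onplane(z,[[283,172],[406,176],[326,228],[227,224],[408,228]],0.0).round(3))
print(bydepth(z,[[283,172],[406,176],[430,172],[384,172]]).round(3))
R,t=cam(z);print(-R.T@t)
E
```

```text
[[ 0.523  0.159  0.   ]
 [ 0.519 -0.203  0.   ]
 [ 0.362  0.029  0.   ]
 [ 0.367  0.317  0.   ]
 [ 0.366 -0.208  0.   ]]
[[ 0.52   0.157  0.019]
 [ 0.506 -0.188  0.069]
 [ 0.514 -0.248  0.093]
 [ 0.526 -0.135  0.018]]
[0.31998275 0.02868449 1.11354961]
```

View pics/c2.png

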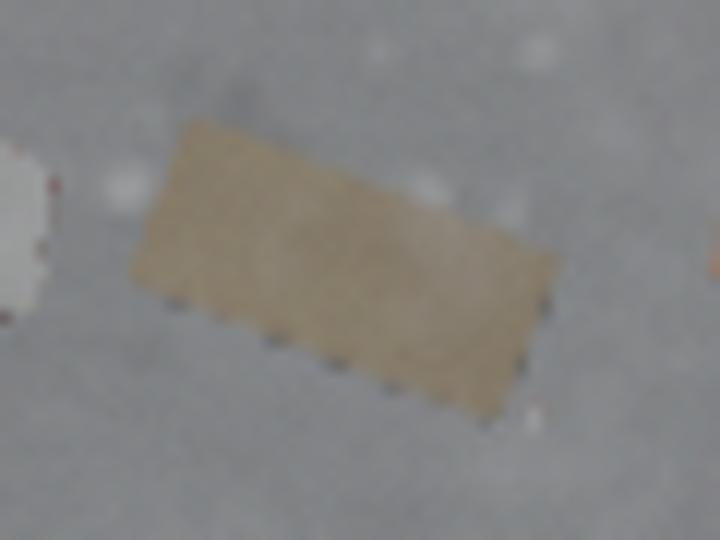

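View pics/c3.png

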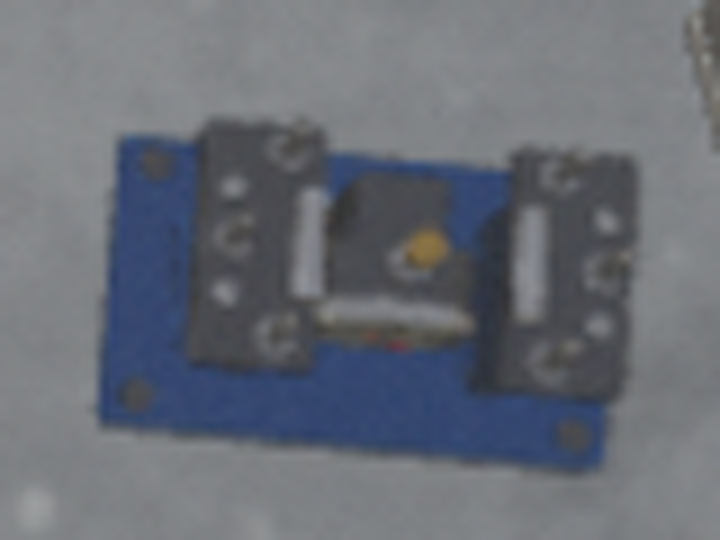

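```bash
python3 - <<'E'
from h import *
z=load('t0')
f=lambda P,s,x,y:(np.array(P,float)+.5)/s-.5+[x,y]
b=onplane(z,f([[195,115],[560,258],[490,422],[133,280]],12,255,150),0.0155)
print(b.round(4),b.mean(0).round(4))
for a,c in [(0,1),(3,2),(0,3),(1,2)]:
    v=b[c]-b[a];print(np.linalg.norm(v).round(4),np.degrees(np.arctan2(v[1],v[0])).round(1))
s=onplane(z,f([[311,243],[531,264]],9,365,145),0.1);print(s.round(4),s.mean(0).round(4));v=s[0]-s[1];print(np.linalg.norm(v),np.degrees(np.arctan2(v[1],v[0])))
s=onplane(z,f([[120,138],[101,428],[603,468]],9,365,145),0.01);print(s.round(4),((s[0]+s[2])/2).round(4));v=s[1]-s[2];print(np.linalg.norm(v),np.degrees(np.arctan2(v[1],v[0])))
E
```

```text
[[0.558  0.194  0.0155]
 [0.5243 0.1042 0.0155]
 [0.4839 0.1199 0.0155]
 [0.517  0.2076 0.0155]] [0.5208 0.1564 0.0155]
0.096 -110.5
0.0937 -110.7
0.0432 161.7
0.0434 158.7
[[ 0.5124 -0.1634  0.1   ]
 [ 0.5074 -0.2287  0.1   ]] [ 0.5099 -0.1961  0.1   ]
0.06553906240694532 85.6596959388888
[[ 0.5628 -0.1186  0.01  ]
 [ 0.4678 -0.1129  0.01  ]
 [ 0.4581 -0.2742  0.01  ]] [ 0.5104 -0.1964  0.01  ]
0.1615779548957981 86.58210172535773
```

Request:
carry_out:
  moves: [0.038,0.042,0.01,0.0375,1,0.038,0.042,0.01,0.0375,1,0.038,0.042,0.01,0.0375,1,0.038,0.042,0.01,0.0375,1,0.038,0.042,0.01,0.0375,1,0.038,0.042,0.01,0.0375,1,0.038,0.042,0.01,0.0375,1,0.038,0.042,0.01,0.0375,1,0.038,0.042,0.01,0.0375,1,0,0,0,0,1,0,0,0,0,1]

```text
t: 1.2
eef_pos: [0.5075, -0.1946, 0.3028]
tool_rot: [[0.998, -0.07, -0.001], [-0.07, -0.998, -0.0], [-0.001, 0.0, -1.0]]
force: [-0.9, 0.1, -0.0]
finger_gap: 1.002
```

```bash
python3 - <<'E'
from h import *
o=r.observe();print(o['t'],o['eef_pos'],o['tool_rot'])
snap('wrist','w1')
z=load('w1');R,t=cam(z);print(-R.T@t,R)
E
```

```text
1.2 [ 0.50749535 -0.19461339  0.302812  ] [[ 9.97550358e-01 -6.99448080e-02 -1.00334614e-03]
 [-6.99448487e-02 -9.97550860e-01 -5.54541488e-06]
 [-1.00050093e-03  7.57107243e-05 -9.99999497e-01]]
[ 0.51252395 -0.12253946  0.44557314] [[ 9.97463454e-01 -7.11804303e-02 -5.91248282e-05]
 [-6.82059779e-02 -9.56018898e-01  2.85264457e-01]
 [-2.03617712e-02 -2.84536838e-01 -9.58448844e-01]]
```

View pics/w1.png

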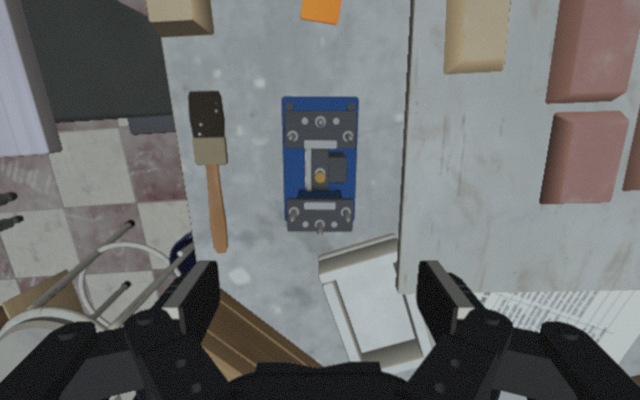

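The gauge sits at about (320,165), with its seats near (320,145) and (320,206). I'll measure those closer up.

```bash
python3 - <<'E'
from h import *
crop('w1',275,365,90,240,4,'c4')
E
```

```text
(no output)
```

View pics/c4.png

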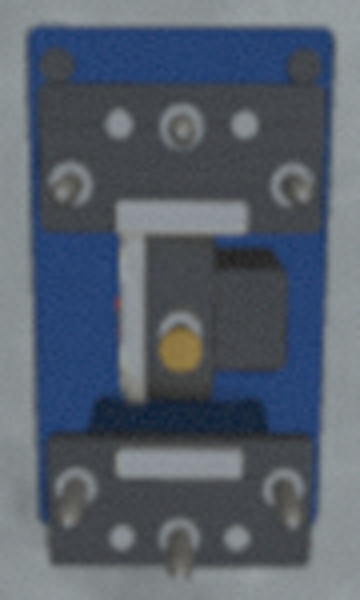

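```bash
python3 - <<'E'
from h import *
z=load('w1')
f=lambda P,s,x,y:(np.array(P,float)+.5)/s-.5+[x,y]
g=lambda P,h:onplane(z,f(P,4,275,90),h)
s=g([[182,218],[180,463]],.1);print(s.round(4),s.mean(0));v=s[0]-s[1];print(np.linalg.norm(v),np.degrees(np.arctan2(v[1],v[0])))
print(g([[181,350]],.108))
p=g([[182,128],[179,570],[65,189],[298,189],[70,518],[289,515]],.124);print(p.round(4),p[:2].mean(0),p[2:].mean(0))
for a,b in[(0,1),(2,4),(3,5),(2,3)]:
  v=p[a]-p[b];print(np.linalg.norm(v),np.degrees(np.arctan2(v[1],v[0])))
R,t=cam(load('w1'))
print(bydepth(z,[[320,206],[320,145]]))
E
```

```text
[[ 0.5122 -0.1617  0.1   ]
 [ 0.5071 -0.2269  0.1   ]] [ 0.50963752 -0.19431777  0.1       ]
0.06539353558361417 85.56309589791906
[[ 0.50959768 -0.19428764  0.108     ]]
[[ 0.5136 -0.1382  0.124 ]
 [ 0.5052 -0.2483  0.124 ]
 [ 0.4851 -0.1503  0.124 ]
 [ 0.54   -0.1542  0.124 ]
 [ 0.4786 -0.2322  0.124 ]
 [ 0.5341 -0.2354  0.124 ]] [ 0.50943092 -0.19326206  0.124     ] [ 0.50945266 -0.19300896  0.124     ]
0.1103657600582574 85.63523424465748
0.08222694086449121 85.49421159256211
0.08141962498878913 85.84189083551576
0.055058970936260755 175.91888192051158
[[ 0.5074466  -0.22797501  0.0989235 ]
 [ 0.51197737 -0.16265213  0.09950254]]
```

Request:
carry_out:
  moves: [0.002,0.055,-0.015,-0.0115,1,0.002,0.055,-0.015,-0.0115,1,0.002,0.055,-0.015,-0.0115,1,0.002,0.055,-0.015,-0.0115,1,0.002,0.055,-0.015,-0.0115,1,0.002,0.055,-0.015,-0.0115,1,0.002,0.055,-0.015,-0.0115,1,0.002,0.055,-0.015,-0.0115,1,0,0,0,0,1,0,0,0,0,1]

```text
t: 2.25
eef_pos: [0.5194, 0.1557, 0.2066]
tool_rot: [[0.936, -0.353, -0.002], [-0.353, -0.936, -0.001], [-0.001, 0.002, -1.0]]
force: [-0.0, 0.1, 0.1]
finger_gap: 1.002
```

```bash
python3 - <<'E'
from h import *
o=r.observe();print(o['t'],o['eef_pos'],np.degrees(np.arctan2(o['tool_rot'][1,0],o['tool_rot'][0,0])))
snap('wrist','w2')
E
```

```text
2.25 [0.51943962 0.15565714 0.20656034] -20.684362098987002
```

View pics/w2.png

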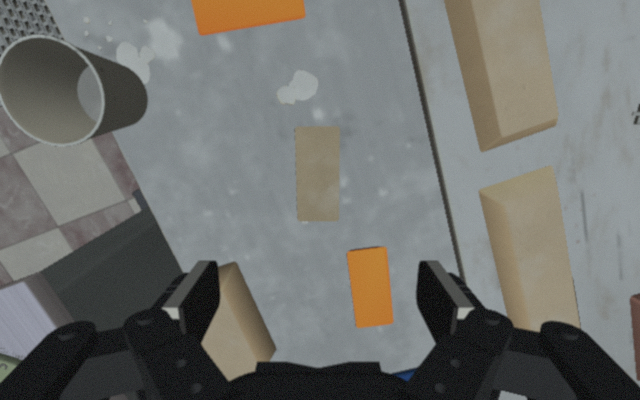

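The sand bar is at (318,173), with orange look-alikes at (248,15) and (370,287). Enlarging it for its corners.

```bash
python3 - <<'E'
from h import *
crop('w2',285,350,115,230,5,'c5')
E
```

```text
(no output)
```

View pics/c5.png

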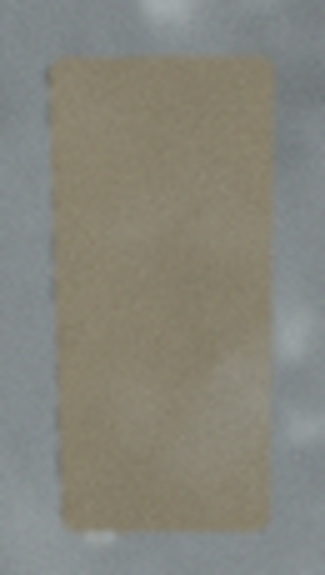

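```bash
python3 - <<'E'
from h import *
z=load('w2')
f=lambda P,s,x,y:(np.array(P,float)+.5)/s-.5+[x,y]
b=onplane(z,f([[50,57],[274,57],[271,530],[61,530]],5,285,115),.0155)
print(b.round(4),b.mean(0))
for a,c in[(3,0),(2,1),(0,1),(3,2)]:
  v=b[c]-b[a];print(np.linalg.norm(v),np.degrees(np.arctan2(v[1],v[0])))
print(bydepth(z,[[318,173],[318,150]]))
E
```

```text
[[0.5167 0.212  0.0155]
 [0.5574 0.1966 0.0155]
 [0.524  0.1051 0.0155]
 [0.4825 0.1208 0.0155]] [0.5201241  0.15862826 0.0155    ]
0.09742590633441306 69.48102976336644
0.097430574842444 69.93404838404116
0.043548493087397264 -20.753225784110565
0.04431883634718292 -20.75125230322849
[[0.52157065 0.1607796  0.01659374]
 [0.52975448 0.18239202 0.01670054]]
```

Request:
carry_out:
  moves: [0.001,0.003,-0.05,0,1,0,0,-0.05,0,1,0,0,-0.05,0,1,0,0,-0.05,0,1,0,0,-0.02,0,1,0,0,-0.02,0,1,0,0,-0.01,0,1,0,0,-0.006,0,1,0,0,0,0,1,0,0,0,0,1]

```text
t: 3.3
eef_pos: [0.5216, 0.1585, 0.0033]
tool_rot: [[0.935, -0.354, 0.001], [-0.354, -0.935, 0.0], [0.001, -0.001, -1.0]]
force: [-0.3, -0.3, 0.1]
finger_gap: 1.003
```

```bash
python3 - <<'E'
from h import *
o=r.observe();print(o['t'],o['eef_pos'],o['force'])
snap('wrist','w3')
E
```

```text
3.3 [0.52163333 0.15854813 0.00330974] [-0.30666291 -0.30180516  0.06928687]
```

View pics/w3.png

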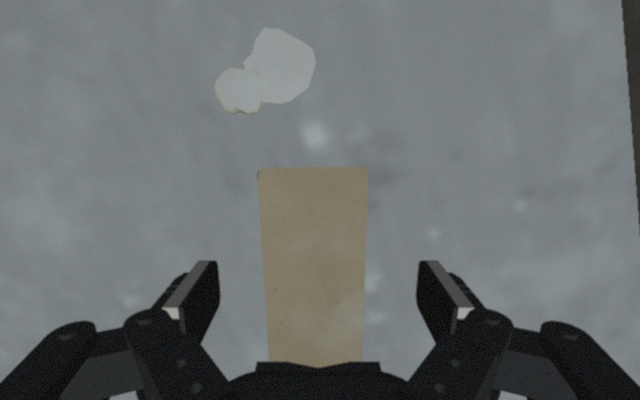

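The bar is centred between the open fingers, spanning columns 258–368. I'll drop 1.6 mm and close.

Request:
carry_out:
  moves: [0,0,-0.002,0,1,0,0,0,0,0.5,0,0,0,0,0,0,0,0,0,0,0,0,0,0,0,0,0,0,0,0,0,0,0,0,0,0,0,0,0,0,0,0,0,0,0]

```text
t: 4.25
eef_pos: [0.5208, 0.1591, 0.0015]
tool_rot: [[0.936, -0.353, 0.0], [-0.353, -0.936, 0.0], [0.0, -0.0, -1.0]]
force: [-1.5, -0.3, 5.6]
finger_gap: 0.483
```

```bash
python3 - <<'E'
from h import *
o=r.observe();print(o['t'],o['eef_pos'],o['force'],o['finger_gap']*85)
snap('wrist','w4')
E
```

```text
4.25 [0.52080769 0.15906462 0.00149474] [-1.53639836 -0.26300293  5.62541534] 41.03090859008756
```

View pics/w4.png

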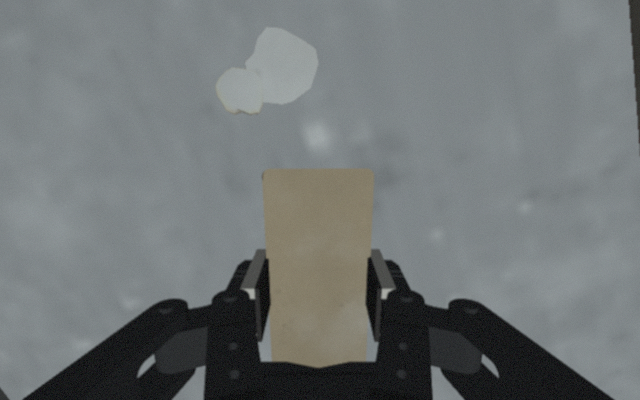

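Request:
carry_out:
  moves: [0,0,0.01,0,0,0,0,0.02,0,0,0,0,0.03,0,0,0,0,0.04,0,0,0,0,0.04,0,0,0,0,0.04,0,0,0,0,0.04,0,0,0,0,0.03,0,0,0,0,0.02,0,0,0,0,0,0,0,0,0,0,0,0]

```text
t: 5.4
eef_pos: [0.5206, 0.1589, 0.2167]
tool_rot: [[0.936, -0.353, -0.0], [-0.353, -0.936, -0.0], [-0.0, 0.0, -1.0]]
force: [0.1, 0.6, -0.8]
finger_gap: 0.485
```

```bash
python3 - <<'E'
from h import *
o=r.observe();print(o['t'],o['eef_pos'],o['force'],o['finger_gap']*85)
snap('wrist','w5');snap('scene','s5')
crop('s5',160,360,120,300,4,'c6')
E
```

```text
5.4 [0.52064438 0.15886524 0.21665415] [ 0.12390893  0.61888006 -0.77952382] 41.23552498568676
```

View pics/w5.png

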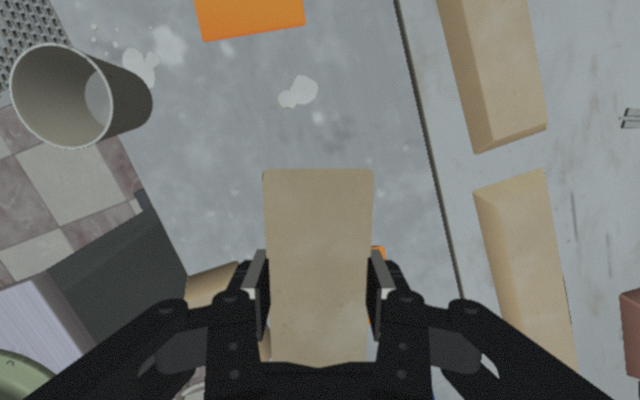

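View pics/s5.png

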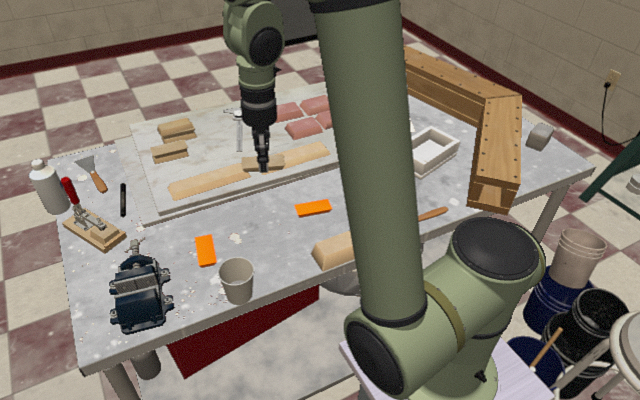

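```bash
python3 - <<'E'
from h import *
crop('w5',250,390,160,375,4,'c7') if 0 else crop('w5',250,390,160,300,5,'c7')
E
```

```text
(no output)
```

View pics/c7.png

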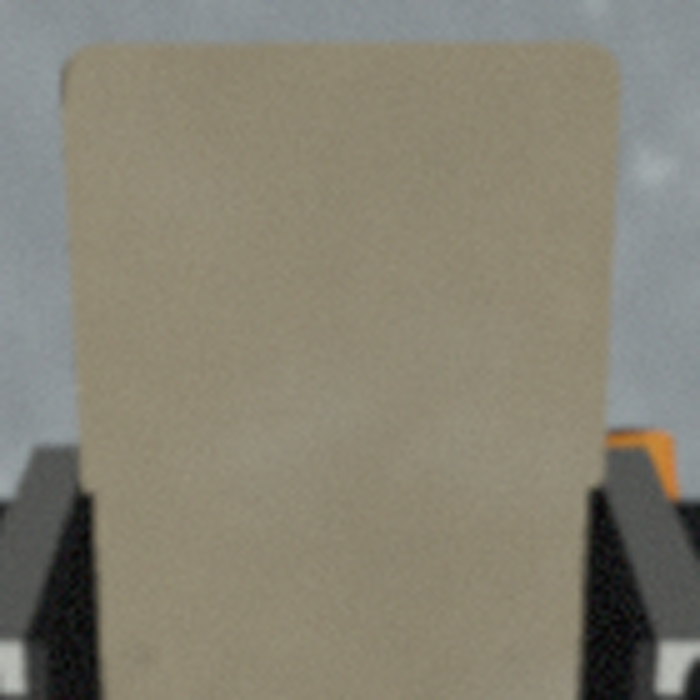

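```bash
python3 - <<'E'
from h import *
z=load('w5')
f=lambda P,s,x,y:(np.array(P,float)+.5)/s-.5+[x,y]
T=np.array([0.52064438,0.15886524,0.21665415])
h=T[2]-.0015+.0155
b=onplane(z,f([[64,43],[619,43],[80,430],[606,430]],5,250,160),h)
a=np.radians(-20.7);X=np.array([np.cos(a),np.sin(a),0]);Y=np.array([np.sin(a),-np.cos(a),0])
for p in b: print(((p-T)@X*1000).round(2),((p-T)@Y*1000).round(2))
# gauge from w1 in tool coords / world
print(np.linalg.norm(b[0]-b[1]))
v=(b[0]-b[2]);w=b[1]-b[3]
for q in(v,w):print(np.degrees(np.arctan2(q[1],q[0])))
E
```

```text
-21.53 -48.43
21.61 -48.4
-21.75 -15.86
22.05 -15.81
0.04313698591457758
68.91031072758597
70.07271917176952
```

Request:
carry_out:
  moves: [-0.0015,-0.03,0,0.01,0,-0.0015,-0.05,0,0.01,0,-0.0015,-0.06,0,0.01,0,-0.0015,-0.06,0,0.01,0,-0.0015,-0.06,0,0.01,0,-0.0015,-0.06,0,0.01,0,-0.0015,-0.06,0,0.01,0,-0.0015,-0.04,0,0.01,0,-0.0015,-0.021,0,0.01,0,0,0,0,0,0,0,0,0,0,0,0,0,0,0,0]

```text
t: 6.7
eef_pos: [0.5097, -0.1927, 0.2162]
tool_rot: [[0.997, -0.077, -0.001], [-0.077, -0.997, 0.001], [-0.001, -0.001, -1.0]]
force: [-0.2, -0.2, -1.0]
finger_gap: 0.484
```

```bash
python3 - <<'E'
from h import *
o=r.observe();print(o['t'],o['eef_pos'],o['force'],o['finger_gap']*85,np.degrees(np.arctan2(o['tool_rot'][1,0],o['tool_rot'][0,0])))
snap('wrist','w6');snap('top','t6')
E
```

```text
6.7 [ 0.50971365 -0.19269874  0.21623093] [-0.19437118 -0.24152986 -1.03239118] 41.16787087621399 -4.425158962532721
```

View pics/w6.png

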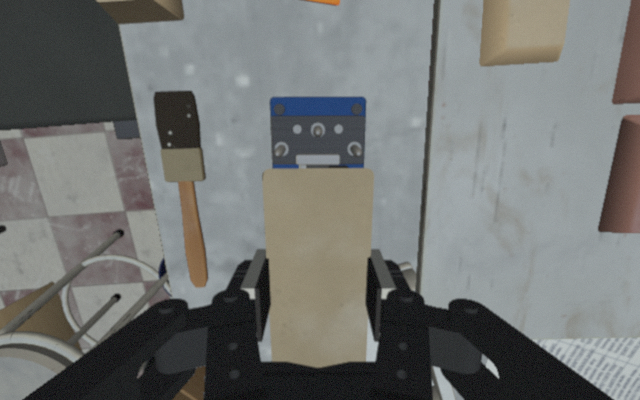

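View pics/t6.png

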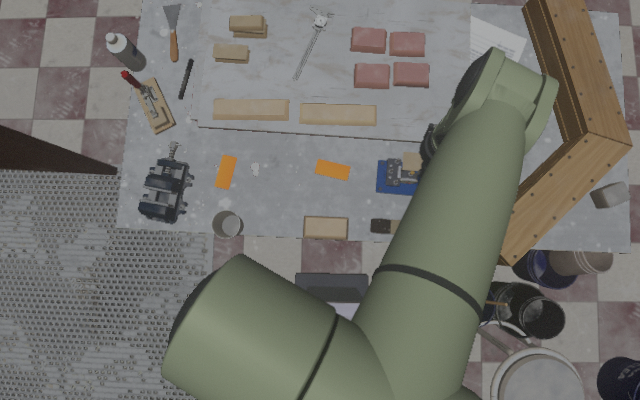

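```bash
python3 - <<'E'
from h import *
crop('w6',255,385,90,200,6,'c8')
E
```

```text
(no output)
```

View pics/c8.png

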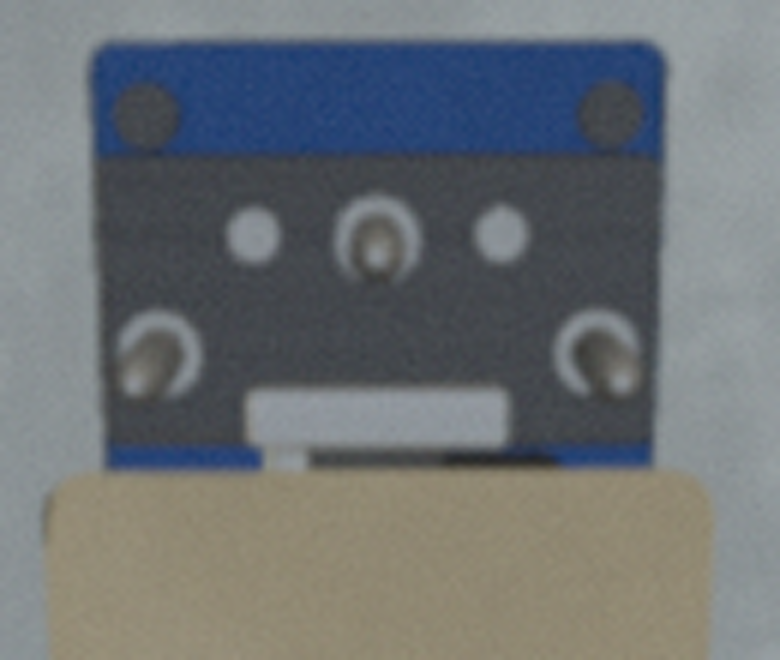

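```bash
python3 - <<'E'
from h import *
z=load('w6')
f=lambda P,s,x,y:(np.array(P,float)+.5)/s-.5+[x,y]
T=np.array([ 0.50971365,-0.19269874,0.21623093]);a=np.radians(-4.425)
X=np.array([np.cos(a),np.sin(a),0]);Y=np.array([np.sin(a),-np.cos(a),0])
def pr(n,P,h):
    b=onplane(z,f(P,6,255,90),h)-T;print(n,np.c_[b@X,b@Y].round(4).tolist())
pr('bar',[[48,472],[712,472]],T[2]+.014)
pr('seat',[[246,416],[509,416]],.1)
pr('pins',[[378,258],[142,380],[613,378]],.124)
E
```

```text
bar [[-0.0215, -0.0484], [0.0215, -0.0484]]
seat [[-0.0173, -0.0317], [0.0167, -0.0317]]
pins [[-0.0002, -0.0536], [-0.0277, -0.0397], [0.0272, -0.0399]]
```

Request:
carry_out:
  moves: [0,-0.001,-0.02,0,0,0,0,-0.03,0,0,0,0,-0.03,0,0,0,0,-0.015,0,0,0,0,-0.005,0,0,0,0,0,0,0,0,0,0,0,0,0,0,0,0,0]

```text
t: 7.6
eef_pos: [0.5109, -0.1951, 0.138]
tool_rot: [[0.997, -0.078, 0.002], [-0.078, -0.997, -0.001], [0.002, 0.001, -1.0]]
force: [0.1, 0.0, -0.8]
finger_gap: 0.484
```

```bash
python3 - <<'E'
from h import *
o=r.observe();print(o['t'],o['eef_pos'],o['force'],o['finger_gap']*85,np.degrees(np.arctan2(o['tool_rot'][1,0],o['tool_rot'][0,0])))
snap('wrist','w7');crop('w7',240,400,50,200,5,'c9')
E
```

```text
7.6 [ 0.51087551 -0.19507704  0.1380077 ] [ 0.14490581  0.0209051  -0.78988085] 41.123835613637915 -4.465742573772318
```

View pics/c9.png

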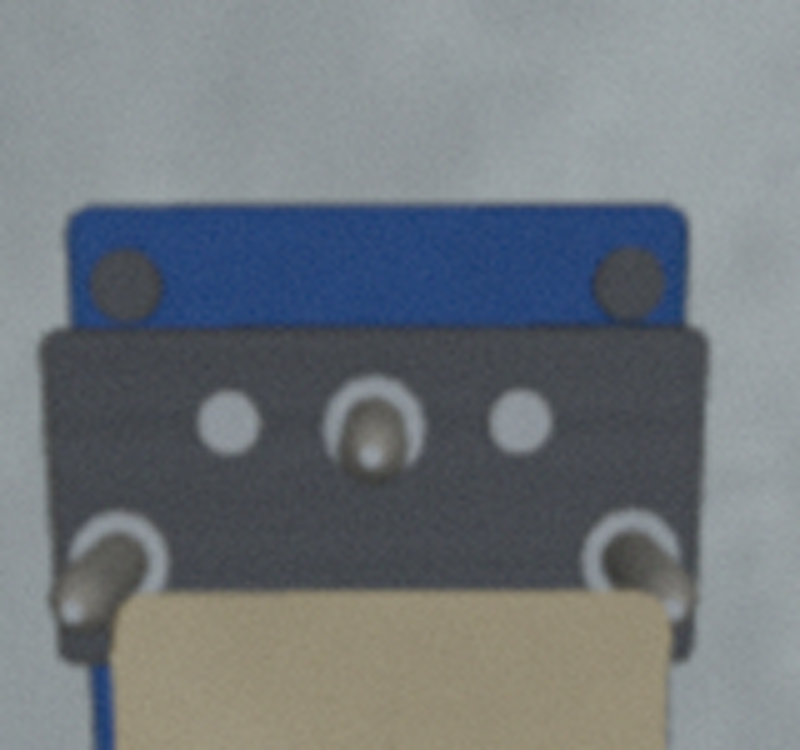

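```bash
python3 - <<'E'
from h import *
z=load('w7')
o=r.observe();print(o['eef_pos'],o['tool_rot'][:,2])
f=lambda P,s,x,y:(np.array(P,float)+.5)/s-.5+[x,y]
T=np.array([ 0.51087551,-0.19507704,0.138]);a=np.radians(-4.46)
X=np.array([np.cos(a),np.sin(a),0]);Y=np.array([np.sin(a),-np.cos(a),0])
def pr(n,P,h):
    b=onplane(z,f(P,5,240,50),h)-T;print(n,np.c_[b@X,b@Y].round(4).tolist())
pr('bar',[[112,590],[672,590]],T[2]+.014)
pr('pins',[[371,455],[70,606],[675,606]],.124)
pr('studs',[[229,422],[521,422]],.092)
E
```

```text
[ 0.51072917 -0.19503755  0.13787362] [ 1.55796543e-03 -8.56956687e-04 -9.99998419e-01]
bar [[-0.0217, -0.0487], [0.0218, -0.0486]]
pins [[-0.0018, -0.0561], [-0.0304, -0.042], [0.0269, -0.0419]]
studs [[-0.0178, -0.0564], [0.0145, -0.0564]]
```

Request:
carry_out:
  moves: [-0.002,0.0015,0,0,0,0,0,0,0,0,0,0,0,0,0]

```text
t: 7.95
eef_pos: [0.5085, -0.1935, 0.1371]
tool_rot: [[0.997, -0.078, 0.0], [-0.078, -0.997, -0.0], [0.0, 0.0, -1.0]]
force: [0.2, -0.4, -1.8]
finger_gap: 0.482
```

```bash
python3 - <<'E'
from h import *
o=r.observe();print(o['t'],o['eef_pos'],o['tool_rot'][:,2],o['force'],np.degrees(np.arctan2(o['tool_rot'][1,0],o['tool_rot'][0,0])))
snap('wrist','w8');crop('w8',240,400,50,200,5,'c10')
E
```

```text
7.95 [ 0.50848197 -0.19352452  0.1370791 ] [ 2.39863020e-04 -1.07865401e-04 -9.99999965e-01] [ 0.22711716 -0.38154231 -1.79938859] -4.471578815936081
```

View pics/c10.png

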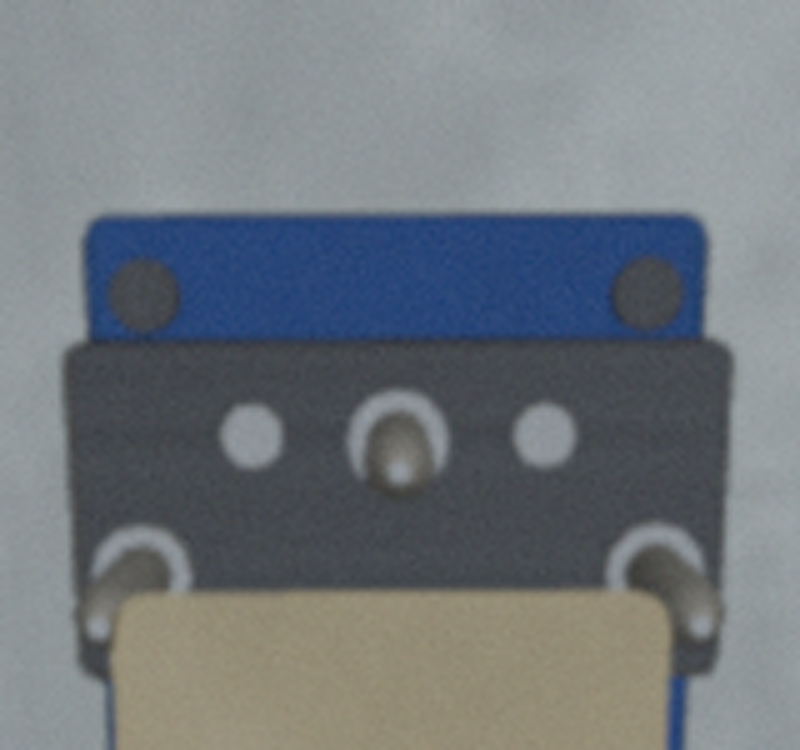

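```bash
python3 - <<'E'
from h import *
z=load('w8')
o=r.observe();print(o['eef_pos'],o['joint_vel'])
f=lambda P,s,x,y:(np.array(P,float)+.5)/s-.5+[x,y]
T=np.array([ 0.50848,-0.19352,0.137]);a=np.radians(-4.46)
X=np.array([np.cos(a),np.sin(a),0]);Y=np.array([np.sin(a),-np.cos(a),0])
def pr(n,P,h):
    b=onplane(z,f(P,5,240,50),h)-T;print(n,np.c_[b@X,b@Y].round(4).tolist())
pr('bar',[[112,590],[672,590]],T[2]+.014)
pr('pins',[[398,469],[97,624],[700,624]],.124)
pr('studs',[[252,436],[545,436]],.092)
E
```

```text
[ 0.50847206 -0.19353302  0.13699325] [-2.40588519e-04  2.15032757e-03  5.83745881e-04 -4.95109101e-04
 -5.76417962e-05 -7.40941268e-04]
bar [[-0.0217, -0.0487], [0.0218, -0.0486]]
pins [[0.0006, -0.0549], [-0.0278, -0.0405], [0.0292, -0.0404]]
studs [[-0.0153, -0.055], [0.017, -0.055]]
```

Request:
carry_out:
  moves: [0,0,0,0,0,0,0,0,0,0,0,0,0,0,0,0,0,0,0,0]

```text
t: 8.4
eef_pos: [0.5085, -0.1935, 0.1369]
tool_rot: [[0.997, -0.078, -0.0], [-0.078, -0.997, 0.0], [-0.0, -0.0, -1.0]]
force: [0.1, 0.6, -0.9]
finger_gap: 0.485
```

Request:
carry_out:
  moves: [0.001,0,0,0,0,0,0,-0.004,0,0,0,0,-0.004,0,0,0,0,-0.004,0,0,0,0,-0.004,0,0,0,0,-0.004,0,0,0,0,-0.004,0,0,0,0,-0.004,0,0,0,0,0,0,0,0,0,0,0,0,0,0,0,0,0]

```text
t: 9.5
eef_pos: [0.5094, -0.1936, 0.1146]
tool_rot: [[0.997, -0.078, 0.0], [-0.078, -0.997, -0.0], [0.0, 0.0, -1.0]]
force: [-0.2, 0.2, -0.8]
finger_gap: 0.487
```

```bash
python3 - <<'E'
from h import *
o=r.observe();print(o['t'],o['eef_pos'],o['tool_rot'][:,2],o['force'],np.degrees(np.arctan2(o['tool_rot'][1,0],o['tool_rot'][0,0])))
snap('wrist','w9');crop('w9',240,400,50,200,5,'c11')
E
```

```text
9.5 [ 0.50941186 -0.19357532  0.11463824] [ 2.75589082e-04 -1.30725988e-04 -9.99999953e-01] [-0.18175225  0.22287052 -0.77327155] -4.468021145768512
```

View pics/c11.png

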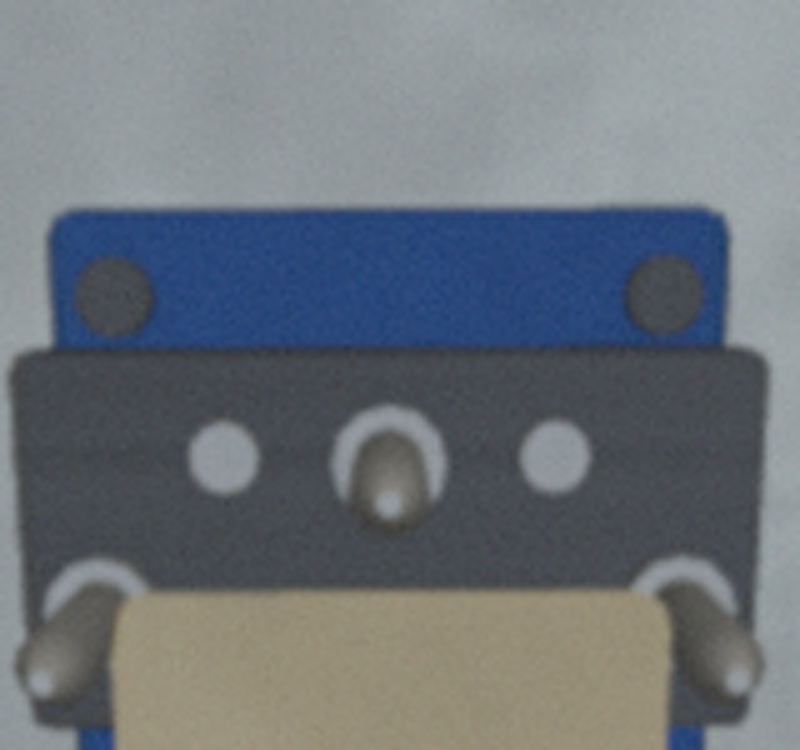

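The bar is centred between the pins (pin midline at column 389, bar at 392) and nothing is touching. I'll continue onto the plunger.

Request:
carry_out:
  moves: [0,0,-0.003,0,0,0,0,-0.003,0,0,0,0,-0.002,0,0,0,0,-0.002,0,0,0,0,0,0,0,0,0,0,0,0]

```text
t: 10.15
eef_pos: [0.5094, -0.1936, 0.1069]
tool_rot: [[0.997, -0.078, 0.0], [-0.078, -0.997, -0.0], [0.0, 0.0, -1.0]]
force: [-1.0, 0.3, 4.0]
finger_gap: 0.479
```

Request:
carry_out:
  moves: [0,0,-0.002,0,0,0,0,-0.002,0,0,0,0,-0.001,0,0,0,0,0,0,0,0,0,0,0,0]

```text
t: 10.65
eef_pos: [0.5094, -0.1936, 0.1029]
tool_rot: [[0.997, -0.078, 0.0], [-0.078, -0.997, -0.0], [0.0, 0.0, -1.0]]
force: [-2.1, 0.5, 5.4]
finger_gap: 0.482
```

Request:
carry_out:
  moves: [0,0,-0.001,0,0,0,0,0,0,0,0,0,-0.001,0,0,0,0,0,0,0,0,0,0,0,0]

```text
t: 11.15
eef_pos: [0.5094, -0.1936, 0.1015]
tool_rot: [[0.997, -0.078, 0.001], [-0.078, -0.997, -0.0], [0.001, 0.0, -1.0]]
force: [-1.8, 1.2, 7.0]
finger_gap: 0.479
```

Request:
carry_out:
  moves: [0,0,-0.001,0,0,0,0,0,0,0,0,0,0,0,0]

```text
t: 11.45
eef_pos: [0.5095, -0.1936, 0.1014]
tool_rot: [[0.997, -0.078, 0.001], [-0.078, -0.997, -0.001], [0.001, 0.001, -1.0]]
force: [-3.7, 2.3, 13.0]
finger_gap: 0.485
```

Request:
carry_out:
  moves: [0,0,-0.0008,0,0,0,0,0,0,0,0,0,0,0,0,0,0,0,0,0,0,0,0,0,0]

```text
t: 11.95
eef_pos: [0.5095, -0.1936, 0.1014]
tool_rot: [[0.997, -0.078, 0.001], [-0.078, -0.997, -0.001], [0.001, 0.001, -1.0]]
force: [-5.0, 3.6, 18.0]
finger_gap: 0.481
```

```bash
python3 - <<'E'
from h import *
o=r.observe();print(o['t'],o['eef_pos'],o['tool_rot'][:,2],o['force'],o['ft_torque'],o['finger_gap'],np.abs(o['joint_vel']).max())
snap('wrist','w10');snap('scene','s10');crop('w10',230,410,40,200,5,'c12');crop('s10',330,430,140,240,6,'c13')
E
```

```text
11.95 [ 0.50949665 -0.19360107  0.10138522] [ 1.10691945e-03 -8.30638360e-04 -9.99999042e-01] [-5.04509044  3.58304148 18.01431668] [ 0.58537382  1.17456597 -0.0291517 ] 0.48096232250192683 0.0016410837163636967
```

View pics/c12.png

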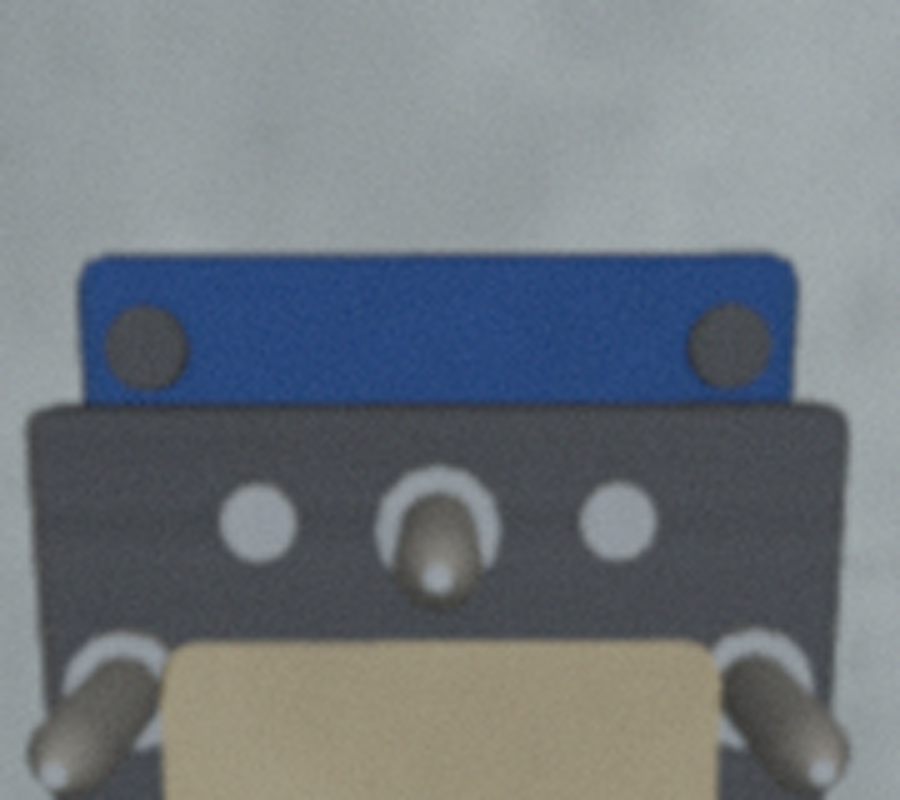

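View pics/s10.png

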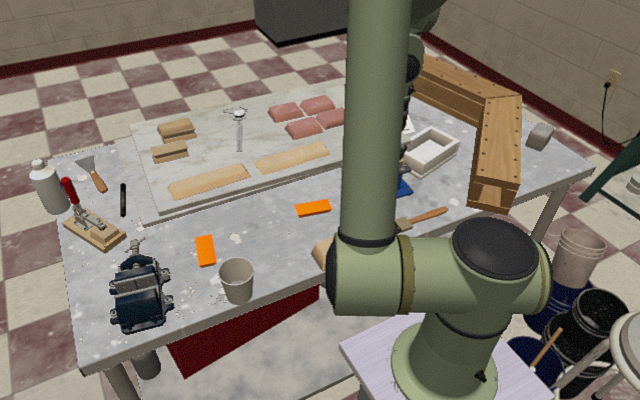

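```bash
python3 - <<'E'
from h import *
for n in('w4','w5','w9','w10'):
    z=load(n)
    u,v=np.meshgrid(range(276,362),range(176,240));P=bydepth(z,np.c_[u.ravel(),v.ravel()])
    A=np.c_[P[:,:2]-P[:,:2].mean(0),np.ones(len(P))];c=np.linalg.lstsq(A,P[:,2],rcond=None)[0]
    print(n,c.round(4),(P[:,2]-A@c).std().round(5))
    p=z['p'].astype(int);
    # top edge row per column: gradient of r-b
    g=(p[:,:,0]-p[:,:,2]).astype(float);g=cv2.GaussianBlur(g,(0,0),1)
    e=[]
    for x in range(275,362):
        col=g[150:190,x];th=(col[:5].mean()+col[-5:].mean())/2;k=np.argmax(col>th);e.append(150+k-(col[k]-th)/(col[k]-col[k-1]))
    print(np.polyfit(range(275,362),e,1).round(4))
E
```

```text
w4 [0.0994 0.265  0.0171] 0.00736
[-4.200000e-03  1.694062e+02]
w5 [0.1024 0.2788 0.2322] 0.00752
[-4.200000e-03  1.693784e+02]
w9 [0.0146 0.203  0.13  ] 0.00625
[-5.400000e-03  1.693956e+02]
w10 [0.023  0.306  0.1171] 0.00767
[-5.000000e-03  1.693347e+02]
```

```bash
python3 - <<'E'
from h import *
o=r.observe();print(o['t'],o['eef_pos'],o['force'],o['finger_gap'])
print(r.close_job())
E
```

```text
12.05 [ 0.50949853 -0.19361179  0.10141299] [-5.338285    2.68741398 17.96923593] 0.47844692600772243
the job is handed in; nothing more can be done
None
```

I lifted the sand-coloured bar from between the two orange ones, lowered it between the pins, pressed it down onto the seats, and handed the job in still gripping it, at t ≈ 12 s. No verdict was reported.

**Last checks:**
- **Home:** the tool stopped descending at z = 0.1014 m. The grasp on the bench was at 0.0015 m, so this matches the 100 mm seat height.
- **Push:** the upward force held steady at 18 N. Subtracting the spring and the bar's weight, I estimate about 11 N on the seats. There was also about 6 N of sideways force.
- **Position:** the wrist image shows the bar centred between the visible pins, to about 0.5 mm.
- **Level:** the bar's edge in the wrist image is unchanged since it lay flat on the bench, to about 0.001 rad, and the tool is tilted about 0.0014 rad.

**What I could not confirm:**
- A plane fit to the wrist camera's depth was too noisy to use as a second check of level.
- The arm hid the dial, so I inferred plunger travel from height and force.
- The cup, the brush handle and the visible corner of the cream block looked unmoved in the last scene picture. Most of the block was hidden by the arm.

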